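# Reset the press interlock and hold it running with two-key chords

## Task

Get the etching press running from its two control boxes, pressing with the fingertips only. First press both amber keys of the reset box all the way down together, hold them for two seconds and let both come up; then press both green keys of the run box all the way down together and keep holding: finish with the green keys still held down. Never press one key of a pair without the other; do not lift, tip or shove the boxes, and leave everything else on the bench alone.

Things in the scene. Friction and masses are not known exactly. Their poses are not given: they have to be found in the camera images.
- reset_box: interlock reset control box with two amber (orange) keys: loose grey box with a bright, pale aluminium top and rubber feet, 66 mm (its x) x 150 mm (its y) x 45 mm high, 0.6 to 1.2 kg; origin at the centre of its underside, z up. The keys stand on its top 68 mm apart, at y = +34 and -34 mm; between them runs a black rib 10 mm wide that ends 52 mm above the bench, 15 mm below the raised key tops; a short cable socket sticks 11 mm out of its +x side
- run_box: hold-to-run control box with two green keys: loose grey box with a bright, pale aluminium top and rubber feet, 66 mm (its x) x 150 mm (its y) x 45 mm high, 0.6 to 1.2 kg; origin at the centre of its underside, z up. The keys stand on its top 68 mm apart, at y = +34 and -34 mm; between them runs a black rib 10 mm wide that ends 52 mm above the bench, 15 mm below the raised key tops; a short cable socket sticks 11 mm out of its +x side
- amber_0_top (a point): centre of the top face of the amber (orange) key at the +y end of reset_box: round flat-topped key, 26 mm in diameter, 67 mm above the bench when up; it moves with the key
- amber_0 (a joint): how far that amber (orange) key (+y end of reset_box) is pressed, in m: 0 up, 0.006 fully down against its stop, where it stands 4 mm proud of its 42 mm wide black collar; springs back; starts to move at about 1.5 N and is fully down at about 5 N (each key)
- amber_1_top (a point): centre of the top face of the amber (orange) key at the -y end of reset_box: round flat-topped key, 26 mm in diameter, 67 mm above the bench when up; it moves with the key
- amber_1 (a joint): how far that amber (orange) key (-y end of reset_box) is pressed, in m: 0 up, 0.006 fully down against its stop, where it stands 4 mm proud of its 42 mm wide black collar; springs back; starts to move at about 1.5 N and is fully down at about 5 N (each key)
- green_0_top (a point): centre of the top face of the green key at the +y end of run_box: round flat-topped key, 26 mm in diameter, 67 mm above the bench when up; it moves with the key
- green_0 (a joint): how far that green key (+y end of run_box) is pressed, in m: 0 up, 0.006 fully down against its stop, where it stands 4 mm proud of its 42 mm wide black collar; springs back; starts to move at about 1.5 N and is fully down at about 5 N (each key)
- green_1_top (a point): centre of the top face of the green key at the -y end of run_box: round flat-topped key, 26 mm in diameter, 67 mm above the bench when up; it moves with the key
- green_1 (a joint): how far that green key (-y end of run_box) is pressed, in m: 0 up, 0.006 fully down against its stop, where it stands 4 mm proud of its 42 mm wide black collar; springs back; starts to move at about 1.5 N and is fully down at about 5 N (each key)
- black_tin: large black ink tin, 86 mm across, 62 mm tall; bystander, loose, not needed; origin at the centre of its underside
- red_tin: red ink tin, 70 mm across, 48 mm tall; bystander, loose, not needed; origin at the centre of its underside
- blue_tin: blue ink tin, 70 mm across, 45 mm tall; bystander, loose, not needed; origin at the centre of its underside
- brayer: ink roller with wooden handle, 121 x 168 x 37 mm; bystander, loose, not needed; origin at the centre of its underside
- blue_tape: roll of blue tape lying flat, 106 mm across, 38 mm tall; bystander, loose, not needed; origin at the centre of its underside
- wood_block: wooden block 60 x 90 x 45 mm; bystander, loose, not needed; origin at the centre of its underside
- stopper: small white stopper, 27 mm across, 30 mm tall; bystander, loose, not needed; origin at the centre of its underside
Things that resemble listed ones, but are neither listed nor needed, are in the scene too. What is shaped like the reset_box but blue or purple is not meant.

How it is judged:
By the outcome, as a careful person would: the job done as asked, in the order asked, and still so for the second after the job is handed in, while the arm keeps its last pose, push and grip.
It also fails if it takes over 38 s, if anything falls off the work surface, if the arm or the gripper's body presses on something with over 40 N, if the wrist force passes 120 N, or if a joint passes its speed limit or range.

## Robot

A 7-joint arm with a two-finger parallel gripper is mounted at the origin on the work surface; the furniture and walls round the work are solid. World frame = base frame: x ahead of the robot, y to its left, z up, the work surface at z = 0. Lengths are in m, angles in rad, forces in N, time in s.
With the tool pointing down it reaches from about 0.4 to 0.85 m from the base axis. Payload 4.5 kg.
Tool frame: the origin (TCP) lies at the very end of the fingers, on their centre line; the grasp point (between the pads) lies 19 mm behind it (r.pinch_z is the distance from the TCP to the grasp point, in m); z points along the fingers, y is the line along which they close (so a half turn about z gives the same grasp; the last joint's range is limited). The gripper opens to 88 mm and grips with 3 to 60 N. Pads are 18 mm wide; open, the fingers measure 123 mm over their backs; the gripper's body (75 mm by 187 mm) begins 45 mm behind the grasp point.
Start: joints at [-1.2, 0.689, -0.195, 1.565, 0.157, 0.902, -0.215], TCP at [0.207, 0.59, 0.239] pointing down, gripper open.
Joint ranges: [-3.01, 3.01], [-0.46, 2.08], [-1.47, 1.51], [0.13, 2.56], [-1, 4.14], [0.04, 2.09], [-2.66, 2.66]. Speed limits (rad/s): [2.57, 2.57, 3.14, 3.14, 3.14, 3.14, 3.14].

## Interface

Orientations are given as a unit quaternion [x, y, z, w].
In Python, from plant import r, cams gives the robot as it stands.
- The arm moves only by the shell command python3 -m pendant 'ROWS' [FORCE]. ROWS is JSON, a list of rows, each a list of 3 entries, a list of its own where there are three numbers: the closure, from -1 (fully open) to 1 (shut), then the shift along the tool's x, y, z in mm, then the turn, a rotation vector about the tool's x, y, z in degrees. A call has 1 to 8 rows; each row shifts and turns the commanded pose from where the row before left it, along the tool's axes as they then stand; what a row does not reach is not made up. A row lasts 1/8 s, in which the tool goes at most 62.5 mm and 10.7 degrees, less where a joint would pass 70% of its speed; a pose out of reach is approached as far as the arm can. A call with a gripper value outside its range is refused whole. The fingers move at their own pace and stop on an object; FORCE is the grip in N (left out, the last holds). Time passes only in rows, so rows that do not move let the fingers close. It gives the time, the measured TCP pose, the force, the opening and the grip force at its end, in the units of the state.
- r.get_state(): the state, without advancing time (a new reading comes with each control period).
- cams.snapshot(name): name is "side" or "top" or "wrist"; returns a dict with "img" (420x560x3 uint8, red, green, blue), "camera_matrix" (3x3 intrinsics, pixels), "D" ([k1, k2, p1, p2, k3] as OpenCV has them; the pictures are not rectified), "camera_from_world" (4x4, takes a point from world to camera coordinates); the wrist camera has in their place "tool_from_camera" (4x4, takes a point from camera to tool coordinates, whose origin is the TCP and whose axes are the flange's). Camera axes: x right, y up, looking along -z (the intrinsics and any distortion apply to the point x, -y, -z); pixel columns grow to the right and rows downward; lengths in m; the calibration is good to about 2 mm. A picture is of the moment at which its call begins: read the wrist's pose just before it. There is no depth.
- r.finish_job(): hands the job in; it is judged then, once.
The state is a dict: "clock": time; "q": joint angles; "qd": joint speeds; "joint_torque": joint torques, N m; "tool_pos": TCP position; "eef_rot": TCP orientation; "contact_force": force on the tool from outside, world axes, zero at the start; "moment": the same for the moment, N m; "opening": opening from 0.0 (shut) to 1.0 (fully open); "finger_force": force on a finger pad.
Only numpy, scipy, OpenCV 4.12 (cv2) and the standard library are available. Lean on these libraries where they do the work, as an engineer would, in place of code of your own. Each camera call takes 0.05 s, during which the arm holds its last target. There are 200 camera calls.

## Working session

There is one attempt and no reset: what is moved stays moved. The work goes in short steps, Python scripts to look and compute and a shell command to move; the robot and the scene stay as the last step left them, time stands still between calls to the robot, and variables do not carry over. Pictures are saved under pics/ and viewed, at most 10 in all, crops included, and the job is handed in when it is done.

```bash
mkdir -p pics; ls
python3 - <<'E'
from plant import r,cams
import cv2,numpy as np
print(r.get_state())
for n in("top","side"):
    s=cams.snapshot(n); cv2.imwrite(f"pics/{n}0.png",s["img"][:,:,::-1]); print(n,s["camera_matrix"],s["D"],s["camera_from_world"])
E
```

```text
pics
{'clock': 0.0, 'q': array([-1.2001829 ,  0.68996796, -0.19453779,  1.56635109,  0.15730636,
        0.90245938, -0.21512106]), 'qd': array([ 0.00093279, -0.00015801,  0.00170018, -0.0006862 ,  0.00033183,
       -0.00212603,  0.00069379]), 'joint_torque': array([-2.11457968e-04, -5.27543521e+01, -1.26676697e+00, -1.53433353e+01,
       -5.26316394e-02,  6.30933748e-03,  1.69477157e-04]), 'tool_pos': array([0.2063785 , 0.58928188, 0.23791874]), 'eef_rot': array([ 1.67569101e-01,  9.85859926e-01, -8.91318740e-04, -9.23641958e-05]), 'contact_force': array([-0.54504977,  1.0026918 ,  0.57660991]), 'moment': array([ 0.02863922,  0.03483184, -0.11658444]), 'finger_force': 0.0, 'opening': 1.0025222309568307}
top [[433.29091799   0.         280.37987211]
 [  0.         433.29091799 211.01748802]
 [  0.           0.           1.        ]] [-0.03723558  0.          0.          0.          0.        ] [[ 1.30950239e-02 -9.99841399e-01 -1.20705363e-02 -5.67567161e-04]
 [ 9.97812799e-01  1.22843299e-02  6.49516210e-02 -4.31051773e-01]
 [-6.47930411e-02 -1.28946786e-02  9.97815408e-01 -1.26721354e+00]
 [ 0.00000000e+00  0.00000000e+00  0.00000000e+00  1.00000000e+00]]
side [[520.69720354   0.         272.55210054]
 [  0.         520.69720354 211.50665323]
 [  0.           0.           1.        ]] [0.05205801 0.         0.         0.         0.        ] [[-0.98389822 -0.17700924  0.02473896  0.41267125]
 [ 0.11931476 -0.54744294  0.82829356 -0.13763006]
 [-0.13307244  0.81790828  0.55974795 -1.45786823]
 [ 0.          0.          0.          1.        ]]
```

View pics/top0.png

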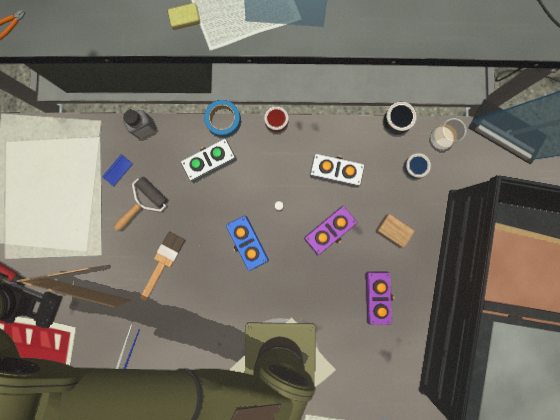

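View pics/side0.png

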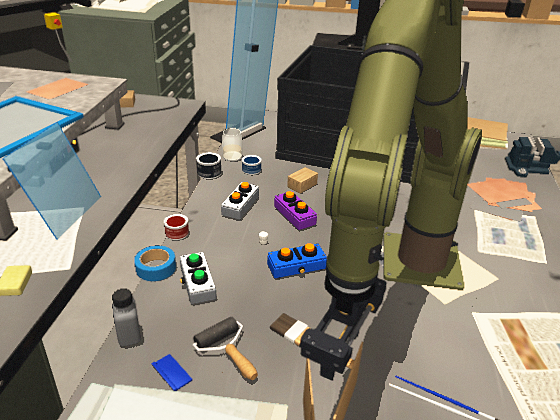

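Candidates for the reset box in the top view: a pale box with orange keys at (338,170), a blue one at (247,242), and purple ones at (330,231) and (378,298). I choose (338,170) because its top is pale aluminium. The run box is the only one with green keys, at (208,159).

```bash
cat > h.py <<'E'
import numpy as np,cv2
from scipy.spatial.transform import Rotation as R
from plant import r,cams
F=np.diag([1,-1,-1.])
def ray(s,px,W=None):
    "origin, direction in world; W = world_from_camera"
    W=np.linalg.inv(s["camera_from_world"]) if W is None else W
    u=cv2.undistortPoints(np.array([[px]],float),s["camera_matrix"],np.array(s["D"]))[0,0]
    return W[:3,3],W[:3,:3]@(F@[u[0],u[1],1])
def at(s,px,z,W=None):
    o,d=ray(s,px,W); return o+d*(z-o[2])/d[2]
def blobs(img,col,amin=20):
    h=cv2.cvtColor(img,cv2.COLOR_RGB2HSV)
    lo,hi=((8,150,120),(24,255,255)) if col=="amber" else ((45,120,70),(85,255,255))
    n,_,st,c=cv2.connectedComponentsWithStats(cv2.inRange(h,lo,hi))
    return [(c[i].round(1),int(st[i,4])) for i in range(1,n) if st[i,4]>=amin]
def wristW():
    t=r.get_state(); s=cams.snapshot("wrist"); T=np.eye(4)
    T[:3,:3]=R.from_quat(t["eef_rot"]).as_matrix(); T[:3,3]=t["tool_pos"]
    return s,T@s["tool_from_camera"],t
E
python3 - <<'E'
from h import *
s=cams.snapshot("top")
for c in("amber","green"):
    for p,a in blobs(s["img"],c): print("top",c,p,a,at(s,p,.064).round(4))
d=cams.snapshot("side")
for c in("amber","green"):
    for p,a in blobs(d["img"],c): print("side",c,p,a,at(d,p,.064).round(4))
im=s["img"][:,:,::-1]
cv2.imwrite("pics/crop.png",np.hstack([cv2.resize(im[135:205,300:375],None,fx=5,fy=5,interpolation=2),cv2.resize(im[125:195,170:245],None,fx=5,fy=5,interpolation=2)]))
q=cams.snapshot("wrist");cv2.imwrite("pics/w0.png",q["img"][:,:,::-1]);print(q["tool_from_camera"])
E
```

```text
top amber [ 7.5 24.5] 160 [0.9816 0.835  0.064 ]
top amber [326.2 165.4] 70 [ 0.5601 -0.1251  0.064 ]
top amber [349.6 170.4] 70 [ 0.5465 -0.192   0.064 ]
top amber [340.8 222. ] 68 [ 0.3987 -0.1674  0.064 ]
top amber [240.1 232. ] 67 [0.3667 0.1177 0.064 ]
top amber [322.2 237.1] 67 [ 0.3553 -0.115   0.064 ]
top amber [251.1 253.3] 69 [0.307  0.0855 0.064 ]
top amber [380.9 287.1] 71 [ 0.217 -0.281  0.064]
top amber [381.5 311.6] 72 [ 0.1488 -0.2828  0.064 ]
top green [216.5 152.1] 61 [0.5953 0.1902 0.064 ]
top green [195.5 163. ] 60 [0.5631 0.25   0.064 ]
side amber [52.1 20.7] 192 [ 2.0779 -1.7807  0.064 ]
side amber [491.6  19.6] 40 [-0.566  -2.5562  0.064 ]
side amber [552.6  22.4] 25 [-0.9352 -2.5642  0.064 ]
side amber [244.6 184.7] 45 [ 0.5454 -0.1909  0.064 ]
side amber [289.4 194.1] 50 [ 0.398  -0.1662  0.064 ]
side amber [235.5 195.1] 48 [ 0.559  -0.1247  0.064 ]
side amber [301.2 204.8] 53 [ 0.3542 -0.1141  0.064 ]
side amber [309.2 247.1] 69 [0.306  0.0859 0.064 ]
side amber [285.  251.5] 67 [0.3664 0.118  0.064 ]
side amber [510.3 326.4] 20 [-0.1664  0.2762  0.064 ]
side amber [515.6 342. ] 121 [-0.1685  0.3217  0.064 ]
side amber [240.3 362.2] 234 [0.399  0.4954 0.064 ]
side amber [532.2 361.2] 52 [-0.1911  0.3692  0.064 ]
side green [193.5 257.5] 70 [0.5937 0.1914 0.064 ]
side green [198.7 273.9] 81 [0.562  0.2502 0.064 ]
[[ 6.56656041e-04  9.54916985e-01  2.96872228e-01  7.67345591e-02]
 [ 9.99998910e-01 -2.34464467e-04 -1.45773562e-03  2.11647793e-04]
 [-1.32241052e-03  2.96872862e-01 -9.54916098e-01 -1.45251687e-01]
 [ 0.00000000e+00  0.00000000e+00  0.00000000e+00  1.00000000e+00]]
```

View pics/crop.png

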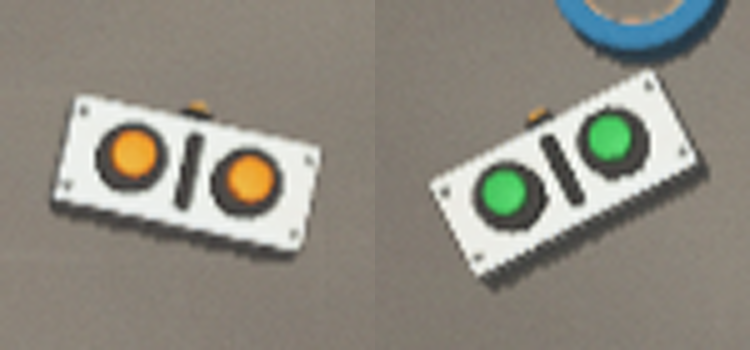

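View pics/w0.png

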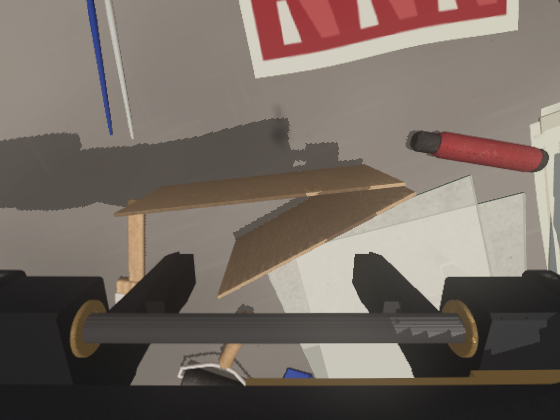

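The crop confirms a pale box with two orange keys and a pale box with two green keys. Both views agree within 1–2 mm, and the keys measure 68 mm apart as specified. The wrist view shows the open fingers. Moving above the amber box next.

```bash
python3 -m pendant '[[-0.15,[-36,-37,0],[0,0,0]],[-0.15,[-36,-37,0],[0,0,0]],[-0.15,[-36,-37,0],[0,0,0]],[-0.15,[-36,-37,0],[0,0,0]],[-0.15,[-36,-37,0],[0,0,0]],[-0.15,[-36,-37,0],[0,0,0]],[-0.15,[-36,-37,0],[0,0,0]],[-0.15,[-36,-37,0],[0,0,0]]]' && python3 -m pendant '[[-0.15,[-36,-37,0],[0,0,0]],[-0.15,[-36,-37,0],[0,0,0]],[-0.15,[-36,-37,0],[0,0,0]],[-0.15,[-36,-37,0],[0,0,0]],[-0.15,[-36,-37,0],[0,0,0]],[-0.15,[-36,-37,0],[0,0,0]],[-0.15,[-36,-37,0],[0,0,-8]],[-0.15,[0,0,0],[0,0,0]]]'
```

```text
clock: 1.25
tool_pos: [0.3813, 0.214, 0.2389]
eef_rot: [0.168, 0.986, 0.0, 0.0]
contact_force: [0.7, 0.4, 1.0]
opening: 0.574
finger_force: 0.0
clock: 2.25
tool_pos: [0.5336, -0.1178, 0.2382]
eef_rot: [0.102, 0.995, -0.001, 0.001]
contact_force: [-1.1, 1.8, 0.6]
opening: 0.574
finger_force: 0.0
```

```bash
cat > m.py <<'E'
from h import *
import sys
def run(col,name,ref):
    s,W,t=wristW(); cv2.imwrite(f"pics/{name}.png",s["img"][:,:,::-1])
    print(t["tool_pos"].round(4),t["opening"])
    P=[]
    for p,a in blobs(s["img"],col,150):
        w=at(s,p,.0655,W); print("wrist",p,a,w.round(4))
        if min(np.linalg.norm(w[:2]-np.array(k)) for k in ref)<.015: P.append(w[:2])
    for tag,K in(("wrist",P),("fixed",ref)):
        if len(K)!=2: continue
        K=np.array(K); m=K.mean(0); v=K[0]-K[1]; Rm=R.from_quat(t["eef_rot"]).as_matrix()
        d=Rm.T@np.r_[v,0]; d*=np.sign(d[1])
        print(tag,"mid",m.round(4),"spacing",np.linalg.norm(v).round(4),"shift tool mm",(1e3*Rm.T@np.r_[m-t["tool_pos"][:2],0]).round(1),"turn z deg",np.degrees(np.arctan2(-d[0],d[1])).round(1))
if sys.argv[1]=="amber": run("amber",sys.argv[2],[(.5595,-.1249),(.546,-.1915)])
else: run("green",sys.argv[2],[(.5945,.1908),(.5626,.2501)])
E
python3 m.py amber w1
```

```text
[ 0.5336 -0.1178  0.2382] 0.5739261295745925
wrist [236.7  15.1] 632 [ 0.3558 -0.1161  0.0655]
wrist [198.2  76.4] 492 [ 0.3995 -0.1663  0.0655]
fixed mid [ 0.5528 -0.1582] spacing 0.068 shift tool mm [-27.  -35.7   0.1] turn z deg -0.3
```

View pics/w1.png

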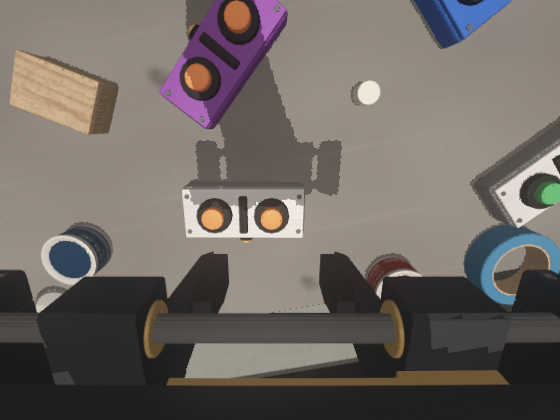

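The wrist view shows the amber keys at about (212,218) and (271,218), square to the fingers. Next I relax the saturation threshold for the shadowed keys.

```bash
sed -i 's/(8,150,120)/(6,110,100)/' h.py; python3 m.py amber w2
```

```text
[ 0.5329 -0.1144  0.2383] 0.5750836851000414
wrist [234.1  18.1] 698 [ 0.3567 -0.1159  0.0655]
wrist [194.3  78.7] 595 [ 0.4    -0.1674  0.0655]
wrist [209.3 219.1] 422 [ 0.5455 -0.1915  0.0655]
wrist [268.  219.3] 409 [ 0.5592 -0.1257  0.0655]
wrist [148.3 331.2] 283 [ 0.6784 -0.3104  0.0655]
wrist [398.8 331.3] 291 [0.7444 0.0101 0.0655]
wrist [365.3 379.3] 2841 [ 0.8154 -0.0414  0.0655]
wrist mid [ 0.5524 -0.1586] spacing 0.0672 shift tool mm [-28.  -39.3   0. ] turn z deg 0.2
fixed mid [ 0.5528 -0.1582] spacing 0.068 shift tool mm [-28.3 -38.9   0. ] turn z deg -0.1
```

```bash
python3 -m pendant '[[-0.15,[-9,-12,25],[0,0,0]],[-0.15,[-9,-12,25],[0,0,0]],[-0.15,[-9,-12,25],[0,0,0]],[-0.15,[0,0,25],[0,0,0]],[-0.15,[0,0,25],[0,0,0]],[-0.15,[0,0,20],[0,0,0]],[-0.15,[0,0,0],[0,0,0]]]'; python3 m.py amber w3; python3 -c "
from h import *
s=cams.snapshot('side');cv2.imwrite('pics/s1.png',cv2.resize(s['img'][110:250,170:330,::-1],None,fx=4,fy=4))"
```

```text
clock: 3.22
tool_pos: [0.5511, -0.1506, 0.0928]
eef_rot: [0.097, 0.995, 0.001, -0.002]
contact_force: [0.3, 0.1, -0.2]
opening: 0.576
finger_force: 0.0
[ 0.5511 -0.1506  0.0928] 0.5757683712242684
wrist [185.5   6.1] 512 [ 0.4109 -0.1683  0.0655]
wrist [207.  245.6] 815 [ 0.5407 -0.1914  0.0655]
wrist [309.8 251.4] 1115 [ 0.5574 -0.1276  0.0655]
wrist [150.8 327.1] 426 [ 0.5932 -0.2464  0.0655]
wrist [396.7 328.6] 422 [ 0.6281 -0.0767  0.0655]
wrist [365.9 379.4] 2848 [ 0.6694 -0.1025  0.0655]
wrist mid [ 0.5491 -0.1595] spacing 0.066 shift tool mm [ 0.2 -9.1 -0. ] turn z deg 3.5
fixed mid [ 0.5528 -0.1582] spacing 0.068 shift tool mm [-3.1 -7.1 -0. ] turn z deg 0.3
```

View pics/s1.png

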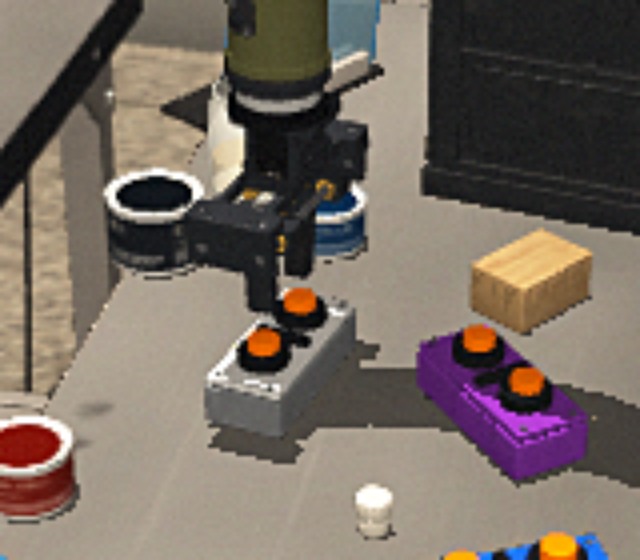

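View pics/w3.png

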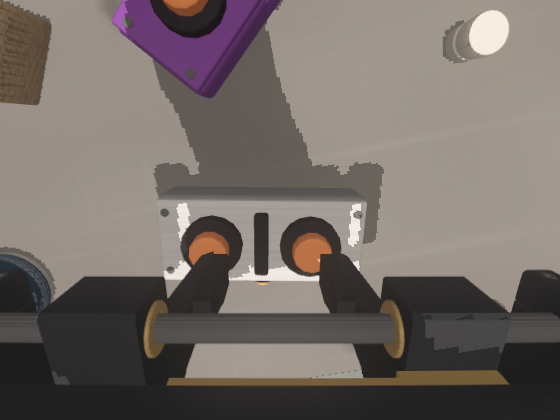

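The side view shows the fingertips above the pale box, about 25 mm over the amber keys. In the wrist view the fingertips partly hide the keys, so I take the fixed-camera correction of (-3, -7) mm.

```bash
python3 -m pendant '[[-0.15,[-3,-7,0],[0,0,0]],[-0.15,[0,0,8],[0,0,0]],[-0.15,[0,0,8],[0,0,0]],[-0.15,[0,0,0],[0,0,0]]]'; python3 m.py amber w4 | tail -1;  python3 -c "
from h import *
t=r.get_state();print(R.from_quat(t['eef_rot']).as_matrix().round(4)[:,2],t['contact_force'])"
```

```text
clock: 3.82
tool_pos: [0.5531, -0.1602, 0.0768]
eef_rot: [0.098, 0.995, 0.0, -0.001]
contact_force: [0.4, -0.3, -0.5]
opening: 0.575
finger_force: 0.0
fixed mid [ 0.5528 -0.1582] spacing 0.068 shift tool mm [0.7 1.9 0. ] turn z deg 0.2
[-1.e-03  4.e-04 -1.e+00] [-0.49752658  0.76898502  0.62415334]
```

```bash
python3 -m pendant '[[-0.15,[0,1.5,6],[0,0,0]],[-0.15,[0,0,0],[0,0,0]],[-0.15,[0,0,9],[0,0,0]],[-0.15,[0,0,2],[0,0,0]]]'
```

```text
clock: 4.38
tool_pos: [0.5548, -0.1589, 0.0613]
eef_rot: [0.098, 0.995, -0.0, 0.001]
contact_force: [-3.3, 0.4, 21.1]
opening: 0.573
finger_force: 10.6
```

```bash
python3 -m pendant '[[-0.15,[0,0,0.5],[0,0,0]],[-0.15,[0,0,0],[0,0,0]],[-0.15,[0,0,0],[0,0,0]],[-0.15,[0,0,0],[0,0,0]],[-0.15,[0,0,0],[0,0,0]],[-0.15,[0,0,0],[0,0,0]]]'; python3 -c "
from h import *
t=r.get_state();Rm=R.from_quat(t['eef_rot']);print(t['contact_force'],t['moment'],'tool M',Rm.inv().apply(t['moment']))
s=cams.snapshot('side');cv2.imwrite('pics/s2.png',cv2.resize(s['img'][150:230,200:280,::-1],None,fx=7,fy=7,interpolation=2))"
```

```text
clock: 5.12
tool_pos: [0.5549, -0.1589, 0.0614]
eef_rot: [0.098, 0.995, -0.0, 0.001]
contact_force: [-1.5, 0.4, 13.6]
opening: 0.578
finger_force: 6.4
[-1.45710029  0.37766251 13.55002563] [ 0.16509324  0.41210443 -0.00067127] tool M [-0.0812151   0.43645133  0.00079281]
```

View pics/s2.png

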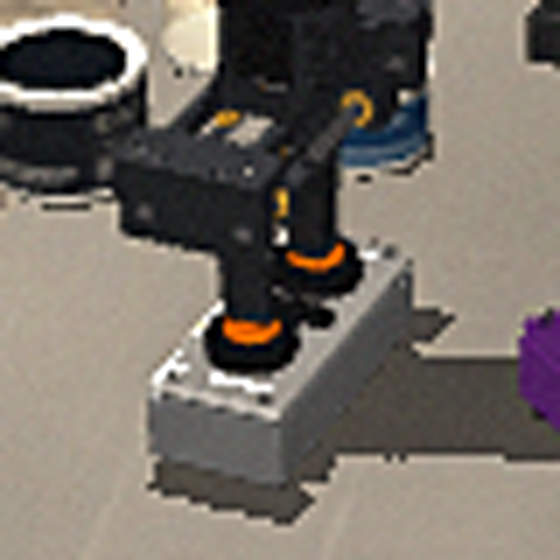

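The side crop shows both fingertips seated on the amber keys, with the box flat. The force has sagged to 13.6 N, so I press slightly harder for margin and then hold.

```bash
python3 -m pendant '[[-0.15,[0,0,1.5],[0,0,0]],[-0.15,[0,0,1],[0,0,0]],[-0.15,[0,0,0],[0,0,0]],[-0.15,[0,0,0],[0,0,0]],[-0.15,[0,0,0],[0,0,0]],[-0.15,[0,0,0],[0,0,0]],[-0.15,[0,0,0],[0,0,0]],[-0.15,[0,0,0],[0,0,0]]]'
```

```text
clock: 6.18
tool_pos: [0.5549, -0.1589, 0.0612]
eef_rot: [0.098, 0.995, -0.001, 0.001]
contact_force: [-6.6, 1.3, 32.1]
opening: 0.576
finger_force: 16.0
```

```bash
python3 -m pendant '[[-0.15,[0,0,0],[0,0,0]],[-0.15,[0,0,0],[0,0,0]],[-0.15,[0,0,0],[0,0,0]],[-0.15,[0,0,0],[0,0,0]],[-0.15,[0,0,0],[0,0,0]],[-0.15,[0,0,0],[0,0,0]],[-0.15,[0,0,0],[0,0,0]],[-0.15,[0,0,0],[0,0,0]]]'
```

```text
clock: 7.18
tool_pos: [0.5549, -0.1589, 0.0612]
eef_rot: [0.098, 0.995, -0.001, 0.001]
contact_force: [-6.2, 1.3, 31.8]
opening: 0.579
finger_force: 16.0
```

```bash
python3 -m pendant '[[-0.15,[0,0,0],[0,0,0]],[-0.15,[0,0,0],[0,0,0]],[-0.15,[0,0,0],[0,0,0]],[-0.15,[0,0,-15],[0,0,0]],[-0.15,[0,0,-30],[0,0,0]],[-0.15,[0,0,-45],[0,0,0]],[-0.15,[0,0,-45],[0,0,0]],[-0.15,[0,0,0],[0,0,0]]]' && python3 -m pendant '[[-0.15,[6.4,47,0],[0,0,0]],[-0.15,[6.4,47,0],[0,0,0]],[-0.15,[6.4,47,0],[0,0,0]],[-0.15,[6.4,47,0],[0,0,0]],[-0.15,[6.4,47,0],[0,0,0]],[-0.15,[6.4,47,0],[0,0,0]],[-0.15,[6.4,47,0],[0,0,0]],[-0.15,[6.4,47,0],[0,0,0]]]' && python3 -m pendant '[[-0.15,[0,0,0],[0,0,-10]],[-0.15,[0,0,0],[0,0,-10]],[-0.15,[0,0,0],[0,0,-10]],[-0.15,[0,0,0],[0,0,-9]],[-0.15,[0,0,0],[0,0,0]],[-0.15,[0,0,0],[0,0,0]]]'; python3 m.py green g1; python3 -c "
from h import *
s=cams.snapshot('top')
for p,a in blobs(s['img'],'amber'):print(p,at(s,p,.064).round(4))"
```

```text
clock: 8.18
tool_pos: [0.5563, -0.1593, 0.1957]
eef_rot: [0.099, 0.995, -0.0, 0.003]
contact_force: [0.8, 0.0, 0.1]
opening: 0.573
finger_force: 0.0
clock: 9.18
tool_pos: [0.5768, 0.2208, 0.1909]
eef_rot: [0.098, 0.995, -0.001, -0.001]
contact_force: [0.6, -0.6, -0.2]
opening: 0.572
finger_force: 0.0
clock: 9.93
tool_pos: [0.5771, 0.2196, 0.1918]
eef_rot: [-0.238, 0.971, -0.0, -0.001]
contact_force: [-0.3, 0.6, 0.1]
opening: 0.577
finger_force: 0.0
[0.5771 0.2196 0.1918] 0.5766225972709159
fixed mid [0.5786 0.2204] spacing 0.0673 shift tool mm [-1.7  0.1 -0. ] turn z deg -0.7
[ 7.5 24.7] [0.9809 0.835  0.064 ]
[326.2 165.3] [ 0.5604 -0.1251  0.064 ]
[349.6 170.4] [ 0.5465 -0.192   0.064 ]
[126.5 217.1] [0.4049 0.4448 0.064 ]
[395.2 231. ] [ 0.3751 -0.3216  0.064 ]
[340.6 222. ] [ 0.3987 -0.1668  0.064 ]
[526.3 272.3] [ 0.2624 -0.6947  0.064 ]
[322.2 237.3] [ 0.3548 -0.115   0.064 ]
[155.4 275. ] [0.2416 0.3562 0.064 ]
[ 24.  281.4] [0.2161 0.7382 0.064 ]
[380.8 287.3] [ 0.2164 -0.2807  0.064 ]
[ 49.1 288.5] [0.1975 0.6631 0.064 ]
[381.6 311.5] [ 0.1491 -0.2831  0.064 ]
[539.8 320.5] [ 0.1274 -0.7314  0.064 ]
[  3.7 356.3] [0.0019 0.7898 0.064 ]
[  2.5 384.1] [-0.0767  0.7905  0.064 ]
```

View pics/g1.png

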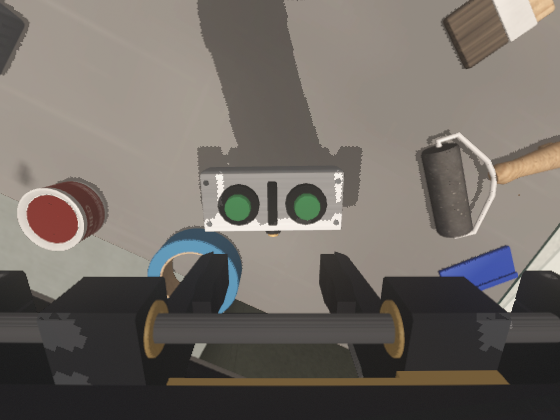

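The wrist view shows the green keys at (237,208) and (306,206), square to the fingers. The top camera shows both amber keys and the reset box where they were.

```bash
python3 -c "
from h import *
s,W,t=wristW()
a,b=at(s,(237,208),.066,W),at(s,(306,206),.066,W);print(a,b,(a+b)/2,np.linalg.norm(a-b))"
python3 -m pendant '[[-0.15,[-2,0,25],[0,0,-0.5]],[-0.15,[0,0,30],[0,0,0]],[-0.15,[0,0,30],[0,0,0]],[-0.15,[0,0,25],[0,0,0]],[-0.15,[0,0,5],[0,0,0]],[-0.15,[0,0,0],[0,0,0]],[-0.15,[0,0,0],[0,0,0]]]'; python3 m.py green g2|tail -1; python3 -c "
from h import *
print(r.get_state()['tool_pos'],R.from_quat(r.get_state()['eef_rot']).as_matrix()[:,2])"
```

```text
[0.5949137 0.1894596 0.066    ] [0.56223552 0.24751698 0.066     ] [0.57857461 0.21848829 0.066     ] 0.06662224481541536
clock: 10.95
tool_pos: [0.58, 0.2212, 0.0789]
eef_rot: [-0.244, 0.97, 0.0, 0.001]
contact_force: [0.1, -0.1, 0.4]
opening: 0.573
finger_force: 0.0
fixed mid [0.5786 0.2204] spacing 0.0673 shift tool mm [ 1.7  0.  -0. ] turn z deg -0.1
[0.58002179 0.22117091 0.07890461] [ 0.00190875  0.00100022 -0.99999768]
```

```bash
python3 -m pendant '[[-0.15,[1,-0.5,8],[0,0,0]],[-0.15,[0,0,0],[0,0,0]],[-0.15,[0,0,9],[0,0,0]],[-0.15,[0,0,4],[0,0,0]],[-0.15,[0,0,0],[0,0,0]],[-0.15,[0,0,0],[0,0,0]],[-0.15,[0,0,0],[0,0,0]],[-0.15,[0,0,0],[0,0,0]]]'; python3 -c "
from h import *
t=r.get_state();print(t['contact_force'],R.from_quat(t['eef_rot']).inv().apply(t['moment']))
s=cams.snapshot('side');cv2.imwrite('pics/s3.png',cv2.resize(s['img'][215:315,145:245,::-1],None,fx=6,fy=6,interpolation=2))"
```

```text
clock: 12.0
tool_pos: [0.5792, 0.2199, 0.0612]
eef_rot: [-0.243, 0.97, -0.001, 0.001]
contact_force: [-8.2, -4.1, 35.7]
opening: 0.575
finger_force: 17.6
[-8.15742367 -4.07479729 35.68341568] [-0.09553419  2.08351214 -0.05307331]
```

View pics/s3.png

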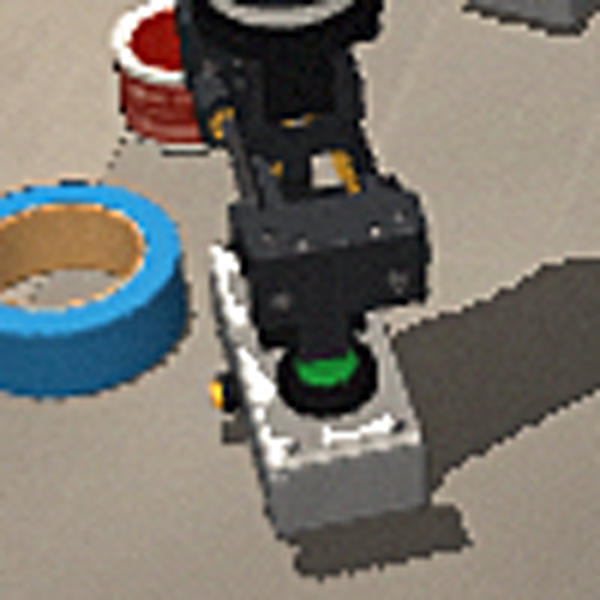

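The near green key is pressed level with the finger centred on it, and the box is flat. z = 0.0612 m and 36 N (balanced) mean both keys are on their stops. I ease off slightly, confirm it is steady, and hand in.

```bash
python3 -m pendant '[[-0.15,[0,0,-1],[0,0,0]],[-0.15,[0,0,0],[0,0,0]],[-0.15,[0,0,0],[0,0,0]],[-0.15,[0,0,0],[0,0,0]],[-0.15,[0,0,0],[0,0,0]],[-0.15,[0,0,0],[0,0,0]],[-0.15,[0,0,0],[0,0,0]],[-0.15,[0,0,0],[0,0,0]]]'; python3 -c "
from h import *
t=r.get_state();print(t['contact_force'],t['tool_pos'],R.from_quat(t['eef_rot']).inv().apply(t['moment']))
if t['contact_force'][2]>17 and t['tool_pos'][2]<.0618: print(r.finish_job())"
```

```text
clock: 13.05
tool_pos: [0.5791, 0.22, 0.0613]
eef_rot: [-0.243, 0.97, -0.0, 0.001]
contact_force: [-6.2, -4.2, 27.7]
opening: 0.576
finger_force: 14.2
[-6.20236777 -4.20986672 27.68069912] [0.57914988 0.21996416 0.0612791 ] [-0.0600634   1.62048947 -0.08741435]
the job is handed in; nothing more can be done
None
```

The job is handed in at about 13 s: both amber keys were pressed together, held for about 3 s and released, and both green keys are still held down at 28 N (force and height readings put both pairs on their stops).

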